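Load the bench scale's cell and switch the scale on

ROBOT

A 6-joint arm with a two-finger parallel gripper is mounted at the origin on the work surface. World frame = base frame: x ahead of the robot, y to its left, z up, the work surface at z = 0. Lengths are in m, angles in rad, forces in N, time in s.
With the tool pointing down it reaches from about 0.25 to 0.725 m from the base axis. Payload 4 kg.
Tool frame: the origin (TCP) lies between the finger pads; the fingertips stand 17 mm ahead of it and the grasp point (between the pads) lies 2 mm behind it; z points along the fingers, y is the direction in which the jaws open and shut (so a half turn about z gives the same grasp; the last joint's range is limited). The gripper opens to 85 mm and grips with 20 to 120 N. Pads are 22 mm wide; open, the fingers measure 114 mm over their backs; the gripper's body (76 mm by 85 mm) begins 54 mm behind the grasp point. The pads swing forward as they close: fully open they stand 13 mm farther back than shut.
Start: joints at [1.328, 0.241, 0.005, 1.335, 0, 1.571], TCP at [0.12, 0.485, 0.248] pointing down, gripper open.
Joint ranges: [-2.72, 2.72], [-1.05, 1.87], [-1.09, 1.28], [-1.99, 2.15], [-1.42, 1.44], [-3.14, 3.14]. Speed limits (rad/s): [2.79, 2.79, 3.14, 3.14, 3.14, 3.14].

INTERFACE

Orientations are given as a unit quaternion [x, y, z, w].
In Python, from workcell import monitor, imaging, bot, models gives the robot as it stands. The module is installed in compiled form; this text tells all that it offers.
- The arm moves only by the tool jog_arm, never from a script. Its argument "moves" is a list of rows, each a list of 2 entries, a list of its own where there are three numbers: the shift along the tool's x, y, z in mm, then the turn about the tool's z in degrees. In form: [[[tx, ty, tz], spin], ...]. A call has 1 to 12 rows; each row is the pose to reach, as a shift and turn from the pose commanded when the call began, along the tool's axes at that moment; what a row does not reach only later rows make up. A row lasts 1/10 s, in which the tool goes at most 50 mm and 8.59 degrees, less where a joint would pass 70% of its speed; a pose out of reach is approached as far as the arm can. A call with a gripper value outside its range is refused whole. "hand" is the finger opening in mm, from 0 to 85.4, set as the call begins (left out, the last holds). The fingers move at their own pace and stop on an object; the grip force is fixed at half the most. Time passes only in rows, so rows that repeat a pose let the fingers close. It gives the time, the measured TCP pose, the force and the opening at its end, in the units of the state.
- monitor.get_obs(): the state, without advancing time (a new reading comes with each control period).
- imaging.camera(name): name is "side" or "top"; returns the picture (384x512x3 uint8, red, green, blue); there is no depth.
- imaging.calibration(name): a dict with "camera_matrix" (3x3 intrinsics, pixels), "k1" (the pictures are not rectified: a ray, as slopes to the right and down, at radius r is drawn at 1 + k1 r^2 times it, then the intrinsics apply), "rvec" (rotation vector, rad) and "tvec" (3), from world to camera coordinates, as OpenCV has them. Camera axes: x right, y down, z forward; pixel columns grow to the right and rows downward; lengths in m; the calibration is good to about 2 mm. A picture is of the moment at which its call begins. calibration takes no time and is no camera call.
- bot.job_done(): hands the job in, once; it reports no verdict.
Trained networks look in the newest picture that a camera, given by its name, has taken for a name from the list of things; names that differ only in an ending like _2 or _b are one class to them, and where a whole thing is asked for, a point or a joint stands for the part that bears it (a point fixed in the world has none). Each returns a list of dicts, best first, with "confidence" (0 to 1); they miss things now and then, are a little off and sometimes report something else, mostly with a low value. They report only what shows in the picture. A call takes as long as a camera call. They do not tell look-alikes from the thing itself.
- models.look_for(camera, thing): "centre" ([column, row] in pixels, amid what is visible of it).
- models.regions_of(camera, thing): "region" (384x512 bool, what is visible of it) and "centre" ([column, row] in pixels, amid what is visible of it).
- models.landmark_of(camera, thing): "centre" ([column, row] in pixels: a listed point, or the origin of a listed thing).
The state is a dict: "clock": time; "joint_pos": joint angles; "joint_vel": joint speeds; "tau": joint torques, N m; "eef_pos": TCP position; "tool_rot": TCP orientation; "ft_force": force on the tool from outside, world axes, zero at the start; "ft_torque": the same for the moment, N m; "grip_width": finger opening in m.
Only numpy, scipy, OpenCV 4.12 (cv2) and the standard library are available. Lean on these libraries where they do the work, as an engineer would, in place of code of your own. Each camera call takes 0.05 s, during which the arm holds its last target. There are 200 camera calls.

TASK

Take the large battery cell from the charging dock and load it into the cradle on the bench scale's deck: base end pressed against the coil spring, then the stud end rolled down past the retaining lip, so that it lies level and the spring holds its stud under the lip. Then push the toggle switch on the scale all the way over, away from the robot, to turn the scale on. Leave the small cell in the dock, do not knock the mug or the jar about, and let go of everything.

Things in the scene. Friction and masses are not known exactly. Their poses are not given: they have to be found in the camera images.
- cell: Large battery cell, plain grey cylinder 42 mm across, 110 mm long in all: body 103 mm, and a stud 12 mm across, 7 mm long, in the middle of one end. 0.2 to 0.4 kg. Origin on its axis midway along the 110 mm; x runs along it from stud end (-x) to flat base end (+x); y, z may point anywhere around it. Starts level in one of the dock's two beds, stud end towards the robot.
- cell_nub (a point): Centre of the outer tip of the large cell's stud, 55 mm from the cell's origin along its -x.
- small_cell: The other cell in the dock: 32 mm across, 82 mm long, same look. It does not fit; leave it in its bed. Origin at its middle, x along it.
- dock: Black charging dock fixed to the counter, base 140 x 170 mm, 8 mm high; origin under its centre. Two beds along its x at y = -45 and +45 mm, 116 x 37 mm, floor 16 mm above the counter (large cell's axis at 37 mm), rails 5 mm high, outer faces 18.5 mm from the bed's centre line. A bar 30 mm high crosses its far end (x 68 to 80 mm). Either cell may be in either bed.
- scale: White bench scale fixed to the counter; origin on the counter under the cradle's middle, x along the cradle from lip to spring (away from the robot), z up. Front deck x -100 to 100 mm, y -155 to 95 mm, 28 mm high; behind it a steel pan, 56 mm high, with a bread roll on it. The cradle stands on the deck along y = 0. Seated, the cell's origin is at (5, 0, 57) mm.
- cradle_bed (a point): Point on the cradle's bed floor at scale (0, 0, 36) mm, axes as the scale's. The bed spans scale x -42 to 82 mm, 37 mm wide; rails along both edges stand 5 mm above the floor, inner faces 15.5 mm from the centre line. At its far end the spring block: scale x 82 to 97 mm, 44 mm wide, top 78 mm above the counter.
- lip_wall (a point): On the inner face of the steel end plate at the cradle's near end, where the stud's tip centre rests when seated: scale (-50, 0, 57) mm, axes as the scale's. The plate is 4 mm thick, 16 mm wide (y -8 to 8 mm), so over the deck on both sides of it fingertips can reach the cell's end face beside the stud. If the stud's tip catches on the lip's edge, a press on top of that end slides it home.
- lip_edge (a point): Middle of the upper free edge of the retaining lip, scale (-45, 0, 68.5) mm. The lip reaches 5 mm from the plate's top towards the spring, 16 mm wide, 4 mm thick (underside 64.5 mm above the counter). To pass down, the stud's tip must be over 5 mm from the plate, the cell pushed into the spring; 8 to 10 mm is safe. Let go, the spring slides it back under the lip.
- spring (a joint): Travel in m of the coil spring's steel contact disc (20 mm across, centre 57 mm above the counter) along the scale's +x: 0 free, face at scale x = 53 mm; 0.007 with the cell seated; at most 0.026. Force about 3 N at 0, 6.5 N at 0.007, 11.5 N at 0.017.
- switch (a joint): Toggle lever angle in rad: 0 = off, leaning 0.5 rad towards the robot (scale -x); it swings in the scale's x-z plane to 1.0 = on, leaning 0.5 rad away. It starts near 0 and stays where it is left.
- switch_tip (a point): Centre of the black ball, 26 mm across, on top of the toggle lever at the right of the deck (scale y = -115 mm), 70 mm from its pivot, which lies at scale (-10, -115, 50) mm.
- mug: White mug, 80 mm wide, 90 mm high, a bystander. Origin under its centre.
- jar: Amber jar with a steel cap, 70 mm wide, 110 mm high, a bystander. Origin under its centre.
Things that resemble listed ones, but are neither listed nor needed, are in the scene too. Leave any purple look-alike of the cell alone.

How it is judged:
By the outcome, as a careful person would: the job done as asked, in the order asked, and still so for the second after the job is handed in, with the robot touching nothing.
It also fails if it takes over 59 s, if anything falls off the work surface, if the arm or the gripper's body presses on something with over 40 N, if the wrist force passes 120 N, or if a joint passes its speed limit or range.

## Working session

There is one attempt and no reset: what is moved stays moved. The work goes in short steps, Python scripts to look and compute and a tool call to move; the robot and the scene stay as the last step left them, time stands still between calls to the robot, and variables do not carry over. Pictures are saved under pics/ and viewed, about 8 in all and at most 12, crops included, and the job is handed in when it is done.

Besides the shell and the picture viewer there is one more tool, called after "Emit:" in YAML: its name, and indented under it one key for each argument. jog_arm: Moves the arm, as the interface text tells. Its arguments: {"type":"object","properties":{"moves":{"type":"array","items":{"type":"array"}},"hand":{"type":"number"}},"required":["moves"]}

```bash
mkdir -p pics; cat > h.py <<'E'
import numpy as np, cv2
from workcell import monitor, imaging, bot, models
def cal(n):
    c=imaging.calibration(n); K=np.array(c["camera_matrix"],float); R=cv2.Rodrigues(np.array(c["rvec"],float))[0]; t=np.array(c["tvec"],float).ravel()
    return K,np.array([c["k1"],0,0,0],float),R,t
def proj(n,P):
    K,D,R,t=cal(n); return cv2.projectPoints(np.atleast_2d(np.array(P,float)),cv2.Rodrigues(R)[0],t,K,D)[0][:,0]
def ray(n,px):
    K,D,R,t=cal(n); u=cv2.undistortPoints(np.array([[px]],float),K,D)[0,0]
    return -R.T@t, R.T@np.array([u[0],u[1],1.])
def onz(n,px,z):
    o,d=ray(n,px); return o+d*(z-o[2])/d[2]
def tri(a,b):
    A=np.zeros((3,3));B=np.zeros(3)
    for n,p in (("side",a),("top",b)):
        o,d=ray(n,p); d=d/np.linalg.norm(d); M=np.eye(3)-np.outer(d,d); A+=M;B+=M@o
    return np.linalg.solve(A,B)
def snap(n,f=None):
    im=imaging.camera(n)
    if f: cv2.imwrite("pics/"+f,im[:,:,::-1])
    return im
E
python3 - <<'E'
from h import *
np.set_printoptions(precision=4,suppress=True)
a=snap("side");b=snap("top")
cv2.imwrite("pics/s0.png",a[:,:,::-1]);cv2.imwrite("pics/t0.png",b[:,:,::-1])
for n in("side","top"):
    K,D,R,t=cal(n); print(n,-R.T@t,R[2])
for th in "cell cell_nub small_cell dock scale cradle_bed lip_wall lip_edge switch_tip mug jar".split():
    for n in("side","top"):
        print(th,n,[(np.round(d["centre"],1).tolist(),round(d["confidence"],2)) for d in models.landmark_of(n,th)][:3])
E
```

```text
side [ 0.1542 -0.8205  0.6719] [ 0.3691  0.7614 -0.533 ]
top [0.4373 0.0274 1.4532] [ 0.0923  0.0099 -0.9957]
cell side [([216.1, 161.2], 0.88), ([244.2, 139.8], 0.53)]
cell top [([153.3, 158.6], 0.79), ([183.8, 208.2], 0.7)]
cell_nub side [([196.7, 164.0], 0.77), ([238.3, 146.3], 0.63)]
cell_nub top [([182.2, 224.1], 0.62), ([159.7, 174.4], 0.53)]
small_cell side [([224.6, 173.2], 0.58)]
small_cell top [([204.5, 208.9], 0.6), ([345.9, 206.4], 0.37)]
dock side [([223.9, 174.7], 0.85)]
dock top [([197.8, 208.3], 0.7)]
scale side [([283.1, 240.7], 0.87)]
scale top [([301.6, 199.2], 0.9)]
cradle_bed side [([283.5, 229.1], 0.86)]
cradle_bed top [([304.7, 197.1], 0.79)]
lip_wall side [([270.2, 225.9], 0.98), ([283.5, 240.4], 0.63)]
lip_wall top [([204.6, 208.5], 0.67)]
lip_edge side [([269.2, 222.3], 0.95)]
lip_edge top [([306.7, 211.9], 0.8)]
switch_tip side [([295.3, 230.6], 0.59)]
switch_tip top [([182.5, 222.9], 0.55), ([344.8, 207.8], 0.52), ([307.2, 213.8], 0.31)]
mug side [([313.5, 340.4], 0.61)]
mug top [([385.3, 230.2], 0.89), ([184.6, 206.7], 0.37)]
jar side [([201.2, 151.0], 0.6), ([311.2, 340.8], 0.6)]
jar top [([138.1, 206.0], 0.61)]
```

```bash
python3 - <<'E'
import cv2
a=cv2.imread("pics/s0.png");b=cv2.imread("pics/t0.png")
cv2.imwrite("pics/s0c.png",cv2.resize(a[90:390,150:400],None,fx=2,fy=2,interpolation=cv2.INTER_CUBIC)) 
cv2.imwrite("pics/t0c.png",cv2.resize(b[110:290,110:420],None,fx=2.5,fy=2.5,interpolation=cv2.INTER_CUBIC))
E
```

```text
(no output)
```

View pics/s0c.png

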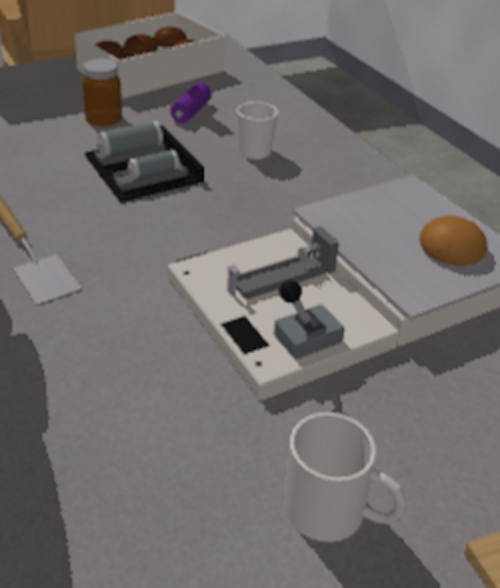

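View pics/t0c.png

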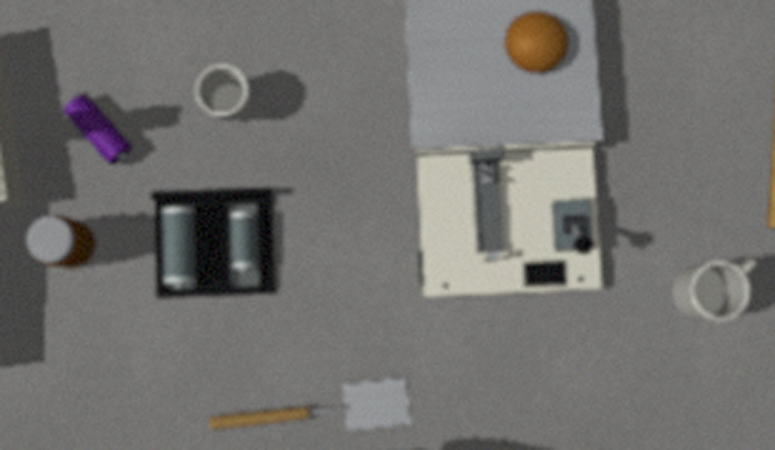

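Large cell: side ≈ (215,161), top ≈ (182,209), in the dock's left bed, wider and longer. Look-alikes: small cell top (207,205), purple cylinder top (149,161), and the stray white cup. I choose the grey cell in the left bed. The scale deck's near corners are at top ≈ (279.6,228.4) and (350.8,225.2), and the toggle ball is at top ≈ (343,207).

```bash
cat > fit.py <<'E'
from h import *
from scipy.optimize import least_squares
np.set_printoptions(precision=4,suppress=True)
def c2(p): return np.array(p)/2.5+110
def cs(p): return np.array(p)/2+[150,90]
def fit(obs,x0):
    def T(x,P): c,s=np.cos(x[2]),np.sin(x[2]); return np.array([x[0]+c*P[0]-s*P[1],x[1]+s*P[0]+c*P[1],P[2]])
    f=lambda x: np.concatenate([proj(n,T(x,P))[0]-p for n,P,p in obs])
    r=least_squares(f,x0,loss="soft_l1"); print(r.x,np.round(r.fun.reshape(-1,2),1).tolist()); return r.x
if __name__=="__main__":
    m=1e-3
    obs=[("top",np.array(P)*m,p) for P,p in [((-100,95,28),c2((424,296))),((-100,-155,28),c2((602,288))),((-45,0,68.5),[306.7,211.9]),((0,0,36),[304.7,197.1])]]
    obs+=[("side",np.array(P)*m,p) for P,p in [((-50,0,57),[270.2,225.9]),((-45,0,68.5),[269.2,222.3]),((0,0,36),[283.5,229.1]),((-100,95,28),cs((170,267))),((-100,-155,28),cs((260,378)))]]
    s=fit(obs,[.45,-.15,0])
    obs=[("top",np.array(P)*m,p) for P,p in [((-70,85,8),c2((158,296))),((-70,-85,8),c2((277,292))),((80,85,30),c2((153,192))),((80,-85,30),c2((272,189)))]]
    obs+=[("side",np.array(P)*m,p) for P,p in [((-70,85,8),cs((86,157))),((-70,-85,8),cs((125,194)))]]
    d=fit(obs,[.43,.2,0])
    print("cell tri",tri(cs((130,142)),c2((179,247))), tri([216.1,161.2],[183.8,208.2]), "nub",tri([196.7,164],[182.2,224.1]))
    for i in ("side","top"):
        for r in models.regions_of(i,"cell")[:3]:
            g=r["region"].astype(np.uint8); print(i,r["confidence"],r["centre"],cv2.minAreaRect(cv2.findNonZero(g)))
    print("ball",tri(cs((290,291)),c2((583,243))))
    print("jar",onz("top",c2((55,240)),.11),"mug",onz("top",c2((720,290)),.09), onz("top",c2((221,90)),.08))
E
python3 fit.py; python3 -c "
from h import *;print(monitor.get_obs())"
```

```text
[ 0.5702 -0.119   0.0443] [[-0.7, -1.3], [-0.3, -1.0], [0.0, -2.4], [0.4, 0.1], [-3.0, 1.6], [-0.1, 1.0], [0.1, -0.4], [-1.0, -2.2], [0.2, 3.2]]
[0.533  0.2628 0.051 ] [[0.2, 0.2], [0.4, -0.3], [-0.3, -1.0], [0.2, -2.1], [-1.1, -1.9], [-2.2, 3.4]]
cell tri [0.5298 0.3108 0.0318] [0.5314 0.3027 0.0348] nub [0.4705 0.3091 0.0335]
side 0.82 [243.2, 138.7] ((245.00003051757812, 141.50001525878906), (10.60660171508789, 23.334524154663086), 45.0)
side 0.78 [216.4, 161.9] ((214.38267517089844, 159.4602813720703), (11.853574752807617, 31.991905212402344), 77.7352294921875)
top 0.72 [148.3, 160.3] ((148.89822387695312, 161.02655029296875), (32.83115768432617, 12.981948852539062), 48.8140754699707)
top 0.66 [181.6, 207.7] ((181.0, 208.5), (31.0, 12.0), 90.0)
top 0.27 [392.6, 225.9] ((395.0, 225.5), (32.0, 23.0), 0.0)
ball [ 0.5309 -0.2366  0.1137]
jar [0.5308 0.4632 0.11  ] mug [ 0.4697 -0.4258  0.09  ] [0.7402 0.2494 0.08  ]
{'clock': 1.3, 'joint_pos': array([1.32800650e+00, 2.40598786e-01, 5.01024982e-03, 1.33520408e+00,
       2.76052567e-06, 1.57081106e+00]), 'joint_vel': array([-0.00113605,  0.0003186 , -0.00012463,  0.00018741,  0.00124442,
       -0.00070652]), 'tau': array([-5.80006035e-04, -3.72216189e+01,  2.52689177e+01,  1.19701883e-03,
       -1.40504704e-05, -4.68405304e-06]), 'eef_pos': array([0.12020568, 0.48533841, 0.24831099]), 'tool_rot': array([ 1.21104283e-01,  9.92639790e-01,  2.01002843e-06, -1.14529676e-06]), 'ft_force': array([ 0.15440816,  1.12649038, -0.82871922]), 'ft_torque': array([-0.01044632, -0.01776076, -0.07128517]), 'grip_width': 0.08550698661569092}
```

Emit:
jog_arm:
  moves:
    - [[-442,-73,60],-16.6]
    - [[-442,-73,60],-16.6]
    - [[-442,-73,60],-16.6]
    - [[-442,-73,60],-16.6]
    - [[-442,-73,60],-16.6]
    - [[-442,-73,60],-16.6]
    - [[-442,-73,60],-16.6]
    - [[-442,-73,60],-16.6]
    - [[-442,-73,60],-16.6]
    - [[-442,-73,98],-16.6]
    - [[-442,-73,98],-16.6]
    - [[-442,-73,98],-16.6]
  hand: 85

```text
clock: 2.5
eef_pos: [0.5308, 0.3076, 0.1492]
tool_rot: [-0.023, 1.0, -0.001, -0.002]
ft_force: [0.3, -0.3, 0.2]
grip_width: 0.0852
```

```bash
python3 - <<'E'
from h import *
from scipy.spatial.transform import Rotation as Ro
a=snap("side");b=snap("top")
o=monitor.get_obs();p=o["eef_pos"];R=Ro.from_quat(o["tool_rot"]).as_matrix();print(o["clock"],p,R.round(3).tolist(),o["ft_force"])
for n,im in(("side",a),("top",b)):
    q=proj(n,p+R[:,2]*.017)[0]; print(n,q)
print("cell top px",proj("top",[.531,.308,.037]),"side",proj("side",[.531,.308,.037]))
A=cv2.resize(a[90:210,160:310],None,fx=2.6,fy=2.6,interpolation=3);B=cv2.resize(b[150:270,120:270],None,fx=2.6,fy=2.6,interpolation=3)
cv2.imwrite("pics/1.png",np.hstack([A,B])[:,:,::-1])
E
```

```text
2.6 [0.53150208 0.30918378 0.15179808] [[-0.999, -0.048, 0.001], [-0.048, 0.999, 0.001], [-0.001, 0.001, -1.0]] [-0.60428957  0.08944214  0.97558976]
side [213.85769433 133.54179895]
top [176.11608234 205.53396971]
cell top px [[182.34862906 207.7235866 ]] side [[214.8689944  159.97946131]]
```

View pics/1.png

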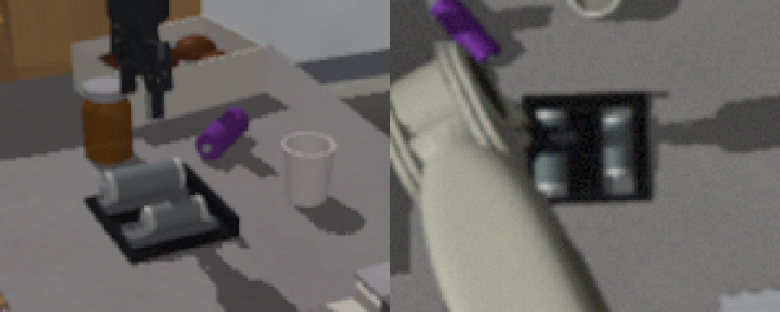

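The gripper is centred over the large cell: side fingertip mid ≈ (214,133) directly above the cell at (215,161). The purple one at (148,160) stays clear. Descending.

Emit:
jog_arm:
  moves:
    - [[0,0,40],0]
    - [[0,0,75],0]
    - [[0,0,95],0]
    - [[0,0,105],0]
    - [[0,0,111],0]
    - [[0,0,115],0]
    - [[0,0,115],0]
    - [[0,0,115],0]

```text
clock: 3.4
eef_pos: [0.5324, 0.3087, 0.0366]
tool_rot: [-0.024, 1.0, 0.001, 0.001]
ft_force: [0.2, 0.1, -1.2]
grip_width: 0.085
```

Emit:
jog_arm:
  moves:
    - [[0,0,0],0]
    - [[0,0,0],0]
    - [[0,0,0],0]
    - [[0,0,0],0]
    - [[0,0,0],0]
    - [[0,0,0],0]
    - [[0,0,0],0]
    - [[0,0,0],0]
    - [[0,0,0],0]
  hand: 30

```text
clock: 4.3
eef_pos: [0.5323, 0.3105, 0.0366]
tool_rot: [-0.024, 1.0, 0.002, 0.001]
ft_force: [-1.8, 4.0, 4.1]
grip_width: 0.0406
```

Emit:
jog_arm:
  moves:
    - [[0,0,-20],0]
    - [[0,0,-60],0]
    - [[0,0,-100],0]
    - [[0,-20,-100],0]
    - [[-4,-60,-100],0]
    - [[-8,-100,-100],0]
    - [[-8,-150,-100],0]
    - [[-8,-200,-100],0]
    - [[-8,-250,-100],0]
    - [[-8,-300,-100],0]
    - [[-8,-350,-100],0]
    - [[-8,-390,-100],0]

```text
clock: 5.5
eef_pos: [0.5563, -0.0844, 0.134]
tool_rot: [-0.022, 1.0, -0.0, -0.001]
ft_force: [0.8, 0.3, -3.1]
grip_width: 0.0403
```

Emit:
jog_arm:
  moves:
    - [[0,-20,0],0]
    - [[0,-32,0],0]
    - [[0,-38,0],0]
    - [[0,-38,0],0]
    - [[0,-38,0],0]
    - [[0,-38,0],0]

```text
clock: 6.1
eef_pos: [0.5598, -0.1176, 0.1352]
tool_rot: [-0.024, 1.0, 0.0, -0.0]
ft_force: [0.4, 0.0, -1.6]
grip_width: 0.0402
```

```bash
cat > look.py <<'E'
import sys
from h import *
np.set_printoptions(precision=4,suppress=True)
from scipy.spatial.transform import Rotation as Ro
a=snap("side");b=snap("top")
o=monitor.get_obs();p=o["eef_pos"];print(o["clock"],p,o["ft_force"],o["grip_width"])
for th in ["cell","cell_nub","cradle_bed","lip_edge","lip_wall","switch_tip"]:
    for n in("side","top"):
        print(th,n,[(np.round(d["centre"],1).tolist(),round(d["confidence"],2)) for d in models.landmark_of(n,th)][:2])
f=3.2
A=cv2.resize(a[175:295,220:345],None,fx=f,fy=f,interpolation=3);B=cv2.resize(b[140:260,250:375],None,fx=f,fy=f,interpolation=3)
cv2.imwrite("pics/%s.png"%sys.argv[1],np.hstack([A,B])[:,:,::-1])
E
python3 look.py 2
```

```text
6.2 [ 0.5599 -0.1178  0.1354] [ 0.25   -0.5983 -1.841 ] 0.04029841118979709
cell side [([279.4, 199.0], 0.83), ([245.0, 139.5], 0.81)]
cell top [([146.6, 162.9], 0.86)]
cell_nub side [([259.7, 206.1], 0.74), ([239.2, 146.5], 0.74)]
cell_nub top [([162.5, 174.8], 0.89), ([389.7, 226.0], 0.18)]
cradle_bed side [([281.5, 231.3], 0.72), ([200.8, 148.8], 0.6)]
cradle_bed top [([304.3, 199.6], 0.97)]
lip_edge side [([267.9, 223.1], 0.6)]
lip_edge top []
lip_wall side [([270.2, 226.2], 0.78)]
lip_wall top [([308.9, 211.7], 0.76)]
switch_tip side []
switch_tip top []
```

View pics/2.png

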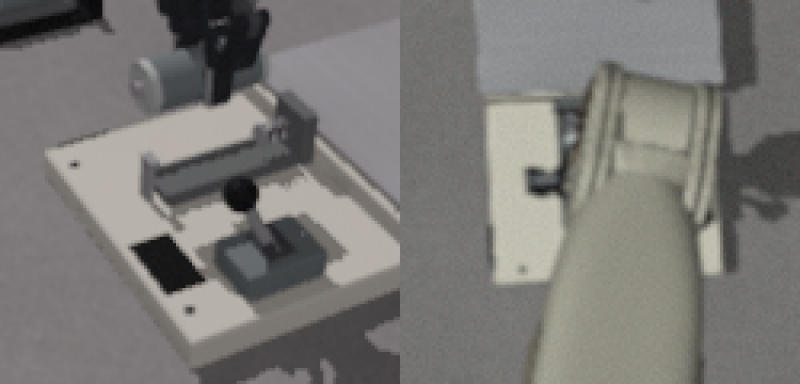

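```bash
cat > fit2.py <<'E'
from fit import *
m=1e-3
c3=lambda p: np.array(p)/3.2+[220,175]
obs=[("top",np.array(P)*m,p) for P,p in [((-100,95,28),c2((424,296))),((-100,-155,28),c2((602,288))),((0,0,36),[304.5,198.3]),((-50,0,57),[308.,211.7])]]
obs+=[("side",np.array(P)*m,p) for P,p in [((-50,0,57),[270.2,226.2]),((-45,0,68.5),[268.6,222.6]),((0,0,36),[282.5,230.2]),((-100,95,28),c3((46,150))),((-100,-155,28),c3((190,356)))]]
s=fit(obs,[.57,-.12,.04])
# predicted overlays
def T(P): c,n=np.cos(s[2]),np.sin(s[2]); P=np.array(P)*m; return [s[0]+c*P[0]-n*P[1],s[1]+n*P[0]+c*P[1],P[2]]
im=cv2.imread("pics/2.png")
for P in [(82,22,78),(82,-22,78),(97,-22,78),(-54,8,68.5),(-54,-8,68.5),(-45,-8,68.5),(-42,-18.5,41),(82,-18.5,41),(-100,95,28),(-100,-155,28),(-100,-155,0)]:
    q=(proj("side",T(P))[0]-[220,175])*3.2; cv2.circle(im,tuple(int(v) for v in q),2,(0,0,255),-1)
# cell at tool
from math import cos,sin
def C(x,y,z): c,n=cos(.048),sin(.048); return [.560+c*x-n*y,-.1186+n*x+c*y,.137+z]
for x,r in((-.048,.021),(-.055,.006),(.055,.021)):
    for t in np.linspace(0,6.28,16):
        q=(proj("side",C(x,r*cos(t),r*sin(t)))[0]-[220,175])*3.2; cv2.circle(im,tuple(int(v) for v in q),1,(0,255,255),-1)
cv2.imwrite("pics/3.png",cv2.resize(im[:,:400],None,fx=1.5,fy=1.5))
E
python3 fit2.py
```

```text
[ 0.5679 -0.1218  0.0387] [[-0.1, -0.8], [0.4, -0.1], [1.4, -0.5], [-0.8, 0.1], [-3.4, 2.0], [0.1, 1.5], [0.8, -0.7], [-0.7, 0.1], [-0.0, -2.9]]
```

View pics/3.png

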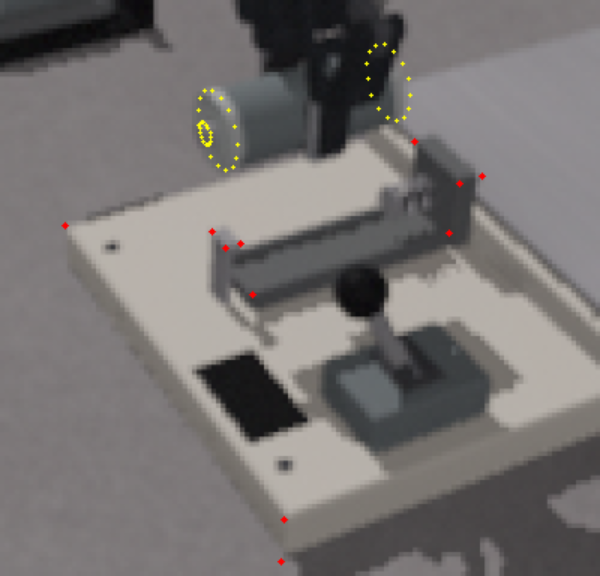

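The overlay of the held cell matches the image. The deck corners match, but the block and plate are off by 1 to 3 native px, so I'll zoom in there.

```bash
python3 - <<'E'
from h import *
a=np.mean([imaging.camera("side").astype(float) for _ in range(6)],0)
im=np.clip(a*1.3,0,255).astype(np.uint8)[:,:,::-1]
cv2.imwrite("pics/4.png",cv2.resize(im[195:245,255:325],None,fx=11,fy=11,interpolation=cv2.INTER_CUBIC))
E
```

```text
(no output)
```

View pics/4.png

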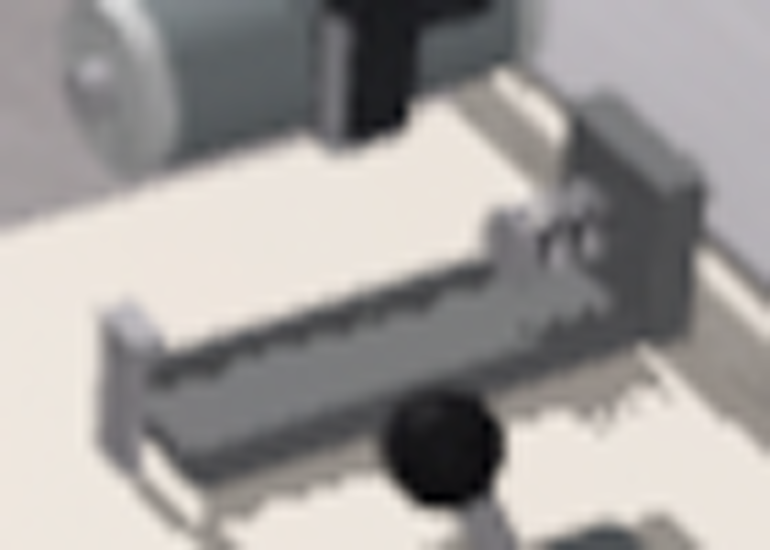

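```bash
cat > fit3.py <<'E'
from fit import *
m=1e-3
c4=lambda p: (np.array(p)+.5)/11-.5+[255,195]
side=[((82,22,78),(570,108)),((82,-22,78),(660,192)),((97,22,78),(605,92)),((97,-22,78),(700,182)),((-54,8,68.5),(103,312)),((-45,8,68.5),(125,300)),((-45,-8,68.5),(160,345)),((-42,-18.5,41),(200,460)),((53,0,57),(505,245))]
obs=[("side",np.array(P)*m,c4(p)) for P,p in side]
obs+=[("side",np.array((-100,95,28))*m,np.array([46,150])/3.2+[220,175])]
s=fit(obs,[.57,-.12,.04])
top=[("top",np.array(P)*m,p) for P,p in [((-100,95,28),c2((424,296))),((-100,-155,28),c2((602,288))),((0,0,36),[304.5,198.3])]]
fit(obs+top,s)
# cell: end face centre/stud tip pixels
print("stud px",c4((90,72)), "z.137->", onz("side",c4((90,72)),.137))
E
python3 fit3.py
```

```text
[ 0.567  -0.1193  0.0496] [[-0.9, -0.5], [0.3, 0.5], [0.5, -0.4], [1.3, -0.0], [-0.5, 0.1], [0.7, 0.2], [0.5, -0.4], [-0.5, -0.3], [-0.2, 0.5], [-1.5, -0.0]]
[ 0.5668 -0.1194  0.05  ] [[-1.0, -0.5], [0.2, 0.5], [0.5, -0.4], [1.3, -0.0], [-0.5, 0.1], [0.6, 0.3], [0.4, -0.4], [-0.6, -0.3], [-0.3, 0.6], [-1.6, 0.0], [-0.4, -0.2], [-0.0, -0.3], [0.7, -0.2]]
stud px [262.7273 201.0909] z.137-> [ 0.5083 -0.1142  0.137 ]
```

Emit:
jog_arm:
  moves:
    - [[6,-0.5,0],0]
    - [[6,-0.5,25],0]
    - [[6,-0.5,45],0]
    - [[6,-0.5,58],0]
    - [[6,-0.5,58],0]
    - [[6,-0.5,58],0]
    - [[6,-0.5,58],0]

```text
clock: 7.8
eef_pos: [0.5562, -0.1198, 0.0789]
tool_rot: [-0.024, 1.0, -0.0, 0.003]
ft_force: [5.3, 2.0, 2.8]
grip_width: 0.0404
```

Emit:
jog_arm:
  moves:
    - [[-3,0,0],0]
    - [[-6,0,0],0]
    - [[-6,0,0],0]
    - [[-6,0,0],0]

```text
clock: 8.2
eef_pos: [0.5592, -0.1197, 0.0775]
tool_rot: [-0.023, 1.0, -0.0, -0.001]
ft_force: [0.4, -0.6, 4.6]
grip_width: 0.0406
```

Emit:
jog_arm:
  moves:
    - [[-3,0,0],0]
    - [[-6,0,0],0]
    - [[-6,0,0],0]
    - [[-6,0,0],0]

```text
clock: 8.6
eef_pos: [0.5659, -0.1191, 0.0767]
tool_rot: [-0.024, 1.0, 0.0, -0.0]
ft_force: [0.2, -0.2, -0.7]
grip_width: 0.0402
```

Emit:
jog_arm:
  moves:
    - [[-3,0,0],0]
    - [[-6,0,0],0]
    - [[-6,0,0],0]
    - [[-6,0,0],0]

```text
clock: 9.0
eef_pos: [0.5706, -0.1188, 0.0766]
tool_rot: [-0.023, 1.0, 0.0, -0.001]
ft_force: [-3.6, -0.3, -2.5]
grip_width: 0.0407
```

```bash
python3 - <<'E'
from h import *
a=np.mean([imaging.camera("side").astype(float) for _ in range(6)],0)
o=monitor.get_obs();print(o["clock"],o["eef_pos"],o["ft_force"],o["ft_torque"])
im=np.clip(a*1.3,0,255).astype(np.uint8)[:,:,::-1]
cv2.imwrite("pics/5.png",cv2.resize(im[195:245,255:325],None,fx=11,fy=11,interpolation=cv2.INTER_CUBIC))
E
```

```text
9.3 [ 0.57109208 -0.11875802  0.07690541] [-3.57494894 -0.49962491 -4.18521477] [ 0.02029486  0.78623922 -0.03322103]
```

View pics/5.png

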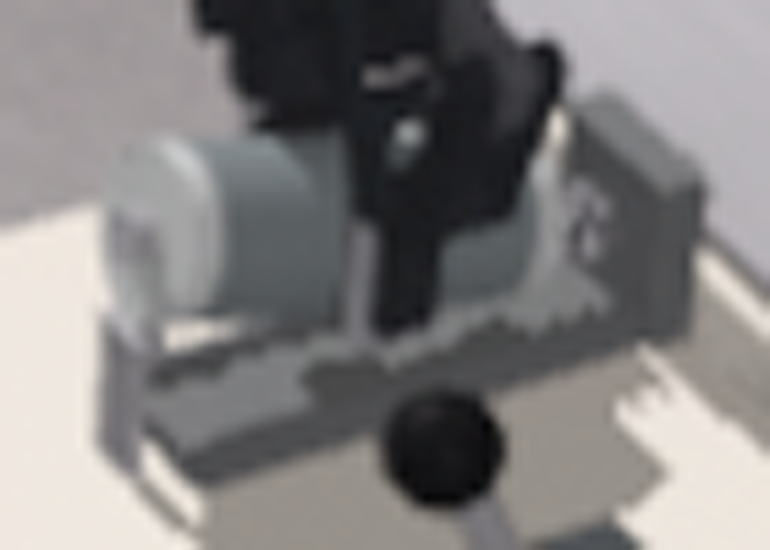

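The cell is pitched now: stud end up, from the body's end riding over the lip during lowering. The base is touching the spring. I'll estimate the pitch from the silhouette.

```bash
cat > pose.py <<'E'
from fit import *
c4=lambda p: (np.array(p)+.5)/11-.5+[255,195]
S=np.array([.5668,-.1194]);W=.05
def w(P):  # scale mm -> world
    P=np.atleast_2d(P)*1e-3;c,n=np.cos(W),np.sin(W)
    return np.c_[S[0]+c*P[:,0]-n*P[:,1],S[1]+n*P[:,0]+c*P[:,1],P[:,2]]
t=np.linspace(0,2*np.pi,40)
def hull(v,y=0,part="body"):
    x,z,p=v; ax=np.array([np.cos(p),0,-np.sin(p)]);up=np.array([np.sin(p),0,np.cos(p)])
    pts=[]
    for a in ((-48,55) if part=="body" else (-48,-48)):
        pts.append(np.array([x,y,z])+a*ax+21*(np.cos(t)[:,None]*np.array([0,1,0])+np.sin(t)[:,None]*up))
    return cv2.convexHull(proj("side",w(np.vstack(pts))).astype(np.float32))
def solve(body,rim,x0=(5,79,.15),y=0):
    f=lambda v:[cv2.pointPolygonTest(hull(v,y),tuple(map(float,c4(p))),True) for p in body]+[cv2.pointPolygonTest(hull(v,y,"rim"),tuple(map(float,c4(p))),True) for p in rim]
    r=least_squares(f,x0,diff_step=1e-2,x_scale=[5,5,.1],loss="soft_l1"); print("x,z mm, pitch(stud up) rad",r.x,np.round(r.fun,2))
    x,z,p=r.x; print("tip",x-55*np.cos(p),z+55*np.sin(p),"base",x+55*np.cos(p),z-55*np.sin(p),"base bottom",z-55*np.sin(p)-21*np.cos(p))
if __name__=="__main__":
    print("check pic4");solve([(165,170),(230,155),(300,137),(62,70),(80,140)],[(150,10),(178,80),(170,155)],(-8,137,0))
    print("now");solve([(103,240),(115,170),(230,135),(300,142),(190,322),(270,315),(345,310),(490,300)],[(165,133),(222,230),(205,300)])
E
python3 pose.py
```

```text
check pic4
x,z mm, pitch(stud up) rad [ -7.3963 132.5676   0.1455] [-0.28  0.17  0.82 -1.11 -1.09 -0.2  -0.81 -1.06]
tip -61.81495545265459 140.54294335584345 base 47.022421645592416 124.59222718464973 base bottom 103.81418246589348
now
x,z mm, pitch(stud up) rad [ 3.6708 81.3505  0.2689] [-0.8  -0.54 -0.01  0.8  -0.14  0.09  0.16  0.34 -0.4  -0.75 -0.56]
tip -49.35214408405899 95.96452760647863 base 56.69370942024095 66.73651100349038 base bottom 46.49139351630584
```

Emit:
jog_arm:
  moves:
    - [[-3,0,0],0]
    - [[-6,0,0],0]
    - [[-9,0,0],0]
    - [[-11,0,0],0]
    - [[-11,0,0],0]
    - [[-11,0,0],0]

```text
clock: 9.9
eef_pos: [0.5809, -0.1183, 0.0767]
tool_rot: [-0.023, 1.0, 0.0, -0.002]
ft_force: [-7.8, 0.3, -0.7]
grip_width: 0.0404
```

Emit:
jog_arm:
  moves:
    - [[0,0,4],0]
    - [[0,0,7],0]
    - [[0,0,10],0]
    - [[0,0,10],0]
    - [[0,0,10],0]

```text
clock: 10.4
eef_pos: [0.5821, -0.1187, 0.0685]
tool_rot: [-0.023, 1.0, -0.0, -0.001]
ft_force: [-9.5, -0.6, 5.3]
grip_width: 0.0403
```

Emit:
jog_arm:
  moves:
    - [[-4,0,0],0]
    - [[-4,0,3],0]
    - [[-4,0,6],0]
    - [[-4,0,6],0]
    - [[-4,0,6],0]

```text
clock: 10.9
eef_pos: [0.5857, -0.1186, 0.0628]
tool_rot: [-0.023, 1.0, -0.0, -0.001]
ft_force: [-9.8, -0.9, 8.1]
grip_width: 0.0406
```

```bash
cat > zoom.py <<'E'
import sys
from h import *
a=np.mean([imaging.camera("side").astype(float) for _ in range(4)],0)
o=monitor.get_obs();print(o["clock"],o["eef_pos"],o["ft_force"],o["ft_torque"])
im=np.clip(a*1.3,0,255).astype(np.uint8)[:,:,::-1]
cv2.imwrite("pics/%s.png"%sys.argv[1],cv2.resize(im[195:245,255:325],None,fx=11,fy=11,interpolation=cv2.INTER_CUBIC))
E
python3 zoom.py 6
```

```text
11.1 [ 0.58574999 -0.11856949  0.0628186 ] [-10.30075253  -0.59987123   7.78917294] [-0.05165041  1.73203451 -0.01271149]
```

View pics/6.png

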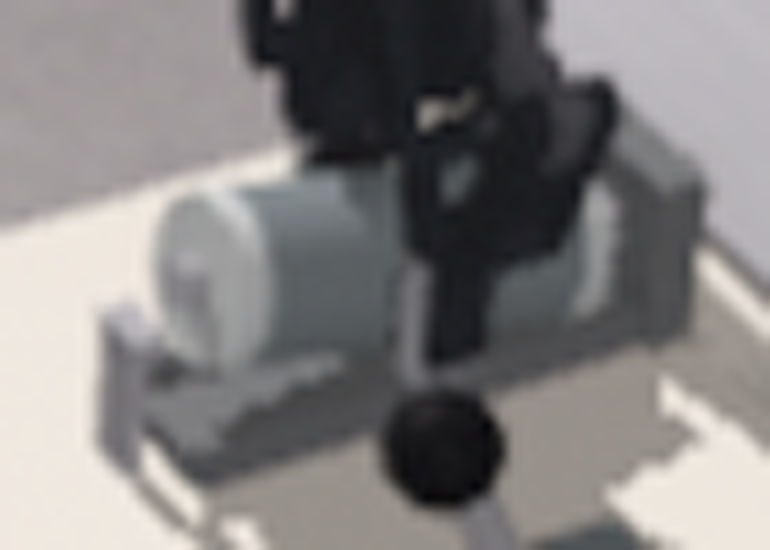

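The stud end (≈ (180,275) in the crop) is up and just inside the lip, and the base is against the spring. The pitch is still stud-up.

```bash
python3 - <<'E'
from pose import *
solve([(155,280),(165,220),(210,185),(300,170),(340,165),(265,370),(330,360)],[(272,270),(262,340),(240,210)],(12,65,.15))
E
```

```text
x,z mm, pitch(stud up) rad [18.9175 66.4011  0.1988] [-0.98 -0.56 -0.06 -0.56 -0.63 -0.7  -0.56 -0.94 -0.66  0.05]
tip -34.99872892611992 77.2656451120567 base 72.83376848193427 55.53657465927423 base bottom 34.9503706086457
```

Emit:
jog_arm:
  moves:
    - [[0,0,2],0]
    - [[0,0,4],0]
    - [[0,0,4],0]
    - [[0,0,4],0]

```text
clock: 11.5
eef_pos: [0.5844, -0.1188, 0.0589]
tool_rot: [-0.023, 1.0, -0.001, -0.002]
ft_force: [-14.8, -0.1, 11.2]
grip_width: 0.0403
```

Emit:
jog_arm:
  moves:
    - [[0,0,2],0]
    - [[0,0,4],0]
    - [[0,0,4],0]
    - [[0,0,4],0]

```text
clock: 11.9
eef_pos: [0.5834, -0.1189, 0.0547]
tool_rot: [-0.023, 1.0, -0.001, -0.003]
ft_force: [-16.3, -1.1, 12.4]
grip_width: 0.0406
```

```bash
python3 zoom.py 7
```

```text
12.1 [ 0.58335114 -0.11890915  0.05473999] [-16.75040247  -1.35088545  12.03241398] [-0.17393279  2.85397813 -0.01314225]
```

View pics/7.png

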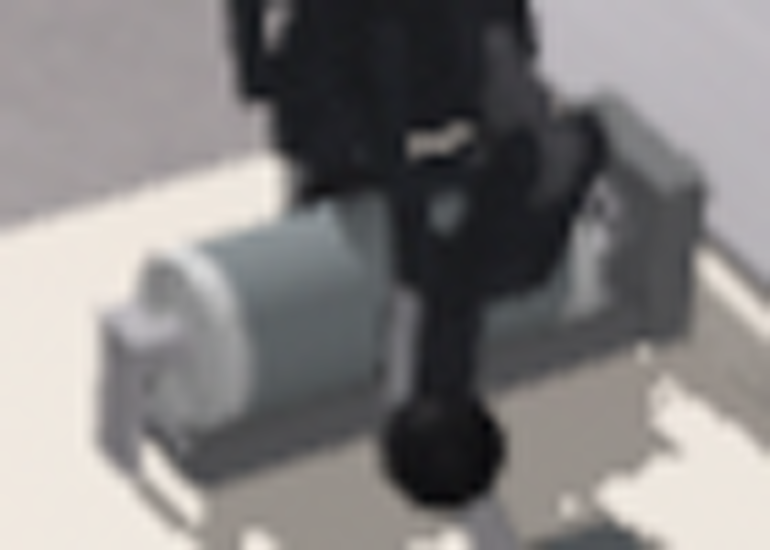

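```bash
python3 - <<'E'
from pose import *
solve([(140,290),(150,255),(200,240),(330,205),(280,412),(350,395),(240,425)],[(252,360),(240,300),(225,425)],(8,60,.05))
for v in ([5,57,0],[10,57,0],[15,57,0]):
    q=(hull(v,0,"rim")[:,0]-[255,195]+.5)*11-.5; print(v,"rim bbox",q.min(0),q.max(0))
    print("tip px",((proj("side",w([v[0]-55,0,57]))[0]-[255,195]+.5)*11).round())
E
```

```text
x,z mm, pitch(stud up) rad [16.1366 55.6466  0.0999] [-1.16 -1.13 -0.12 -0.84 -0.33 -0.25 -0.66 -0.76 -0.68 -0.44]
tip -38.589344368817 61.13078324055804 base 70.8624469308271 50.16240226161906 base bottom 29.267060286232457
[5, 57, 0] rim bbox [110.5101 271.4818] [198.5232 446.5561]
tip px [128. 368.]
[10, 57, 0] rim bbox [129.1031 265.8295] [217.5399 440.5423]
tip px [147. 362.]
[15, 57, 0] rim bbox [147.6217 260.2003] [236.478  434.5531]
tip px [166. 356.]
```

Emit:
jog_arm:
  moves:
    - [[0,0,2],0]
    - [[0,0,2],0]
    - [[0,0,2],0]

```text
clock: 12.4
eef_pos: [0.5833, -0.1188, 0.0539]
tool_rot: [-0.023, 1.0, -0.001, -0.003]
ft_force: [-18.8, -0.3, 18.5]
grip_width: 0.0403
```

Emit:
jog_arm:
  moves:
    - [[0,0,2],0]
    - [[0,0,2],0]
    - [[0,0,2],0]

```text
clock: 12.7
eef_pos: [0.5833, -0.1188, 0.0538]
tool_rot: [-0.023, 1.0, -0.001, -0.002]
ft_force: [-22.2, 1.3, 28.3]
grip_width: 0.0403
```

z stalled at 0.0538 while the force rose, so the cell is flat on the bed. Relieving the press and releasing.

Emit:
jog_arm:
  moves:
    - [[0,0,-3],0]
    - [[0,0,-3],0]

```text
clock: 12.9
eef_pos: [0.5835, -0.1189, 0.054]
tool_rot: [-0.023, 1.0, -0.001, -0.003]
ft_force: [-16.8, -0.6, 14.3]
grip_width: 0.0403
```

Emit:
jog_arm:
  moves:
    - [[0,0,0],0]
    - [[0,0,0],0]
    - [[0,0,0],0]
    - [[0,0,0],0]
    - [[0,0,0],0]
    - [[0,0,0],0]
  hand: 65

```text
clock: 13.5
eef_pos: [0.587, -0.1181, 0.0522]
tool_rot: [-0.024, 1.0, 0.0, 0.0]
ft_force: [-0.0, 0.4, -1.2]
grip_width: 0.065
```

Emit:
jog_arm:
  moves:
    - [[0,0,-10],0]
    - [[0,0,-40],0]
    - [[0,0,-80],0]
    - [[10,0,-120],0]
    - [[60,0,-140],0]
    - [[110,0,-140],0]
    - [[110,0,-140],0]
    - [[110,0,-140],0]

```text
clock: 14.3
eef_pos: [0.4756, -0.1234, 0.1933]
tool_rot: [-0.023, 1.0, -0.0, 0.0]
ft_force: [1.7, -0.1, -0.3]
grip_width: 0.0649
```

```bash
python3 zoom.py 8; python3 - <<'E'
from h import *
a=cv2.imread("pics/8.png"); b=np.mean([imaging.camera("top").astype(float) for _ in range(3)],0).astype(np.uint8)
B=cv2.resize(b[150:240,255:375],None,fx=4,fy=4,interpolation=3)[:,:,::-1]; B=cv2.copyMakeBorder(B,0,190,0,0,cv2.BORDER_CONSTANT)
A=cv2.resize(a,None,fx=.4,fy=.4);
cv2.imwrite("pics/8b.png",a)
cv2.imwrite("pics/8t.png",B[:360])
for th in ["cell","cell_nub","switch_tip"]:
    for n in("side","top"): print(th,n,[(np.round(d["centre"],1).tolist(),round(d["confidence"],2)) for d in models.landmark_of(n,th)][:3])
E
```

```text
14.5 [ 0.47861391 -0.12351386  0.19273336] [ 0.34143494 -0.67674002 -0.20979628] [ 0.002932    0.02091977 -0.0495424 ]
cell side [([287.2, 222.8], 0.78), ([280.6, 237.0], 0.57)]
cell top [([308.0, 199.6], 0.77), ([149.9, 162.2], 0.69), ([136.6, 208.6], 0.23)]
cell_nub side [([266.9, 231.2], 0.87)]
cell_nub top [([158.6, 175.7], 0.9), ([308.7, 211.8], 0.65)]
switch_tip side [([292.3, 234.5], 0.6), ([281.9, 237.7], 0.33)]
switch_tip top []
```

View pics/8b.png

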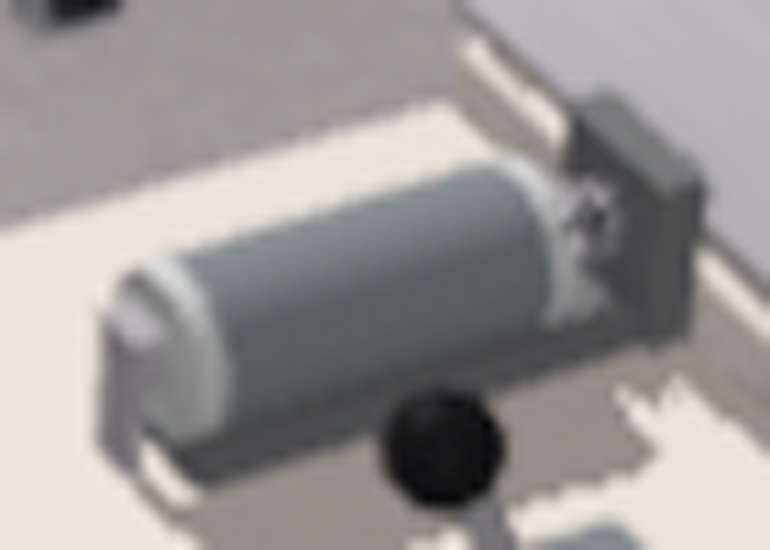

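```bash
python3 - <<'E'
from pose import *
solve([(200,250),(300,213),(400,182),(480,160),(235,425),(350,393),(450,363),(540,330)],[(232,370),(215,300),(205,435)],(5,57,.0))
g=lambda P:(proj("side",w(P))-[255,195]+.5)*11-.5
im=cv2.imread("pics/8.png")
for v,c in(([5,57,0],(0,0,255)),([9.5,59,.05],(0,255,0))):
    for part in("body","rim"):
        h=np.int32((hull(v,0,part)[:,0]-[255,195]+.5)*11-.5); cv2.polylines(im,[h],True,c,1)
h=np.int32(g([[-54,8,68.5],[-45,8,68.5],[-45,-8,68.5],[-54,-8,68.5]])); cv2.polylines(im,[h],True,(255,0,0),1)
cv2.imwrite("pics/9.png",im)
E
```

```text
x,z mm, pitch(stud up) rad [14.3982 57.8049  0.    ] [ 0.19 -0.42 -0.52 -0.34  0.08 -0.34 -0.51 -0.15  0.09 -0.31 -0.33]
tip -40.60182075890914 57.80518823194381 base 69.39817923945316 57.80458798615911 base bottom 36.804587986471766
```

View pics/9.png

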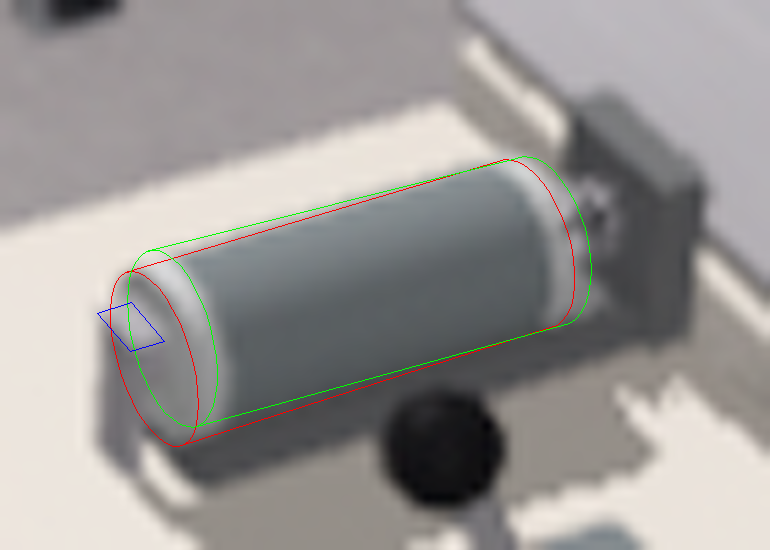

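The seated model (red) matches at both ends and along the bottom edge; the lip-caught one (green) doesn't. Now a gentle press on the stud end with closed fingers to confirm the height.

Emit:
jog_arm:
  moves:
    - [[-30,0,0],0]
    - [[-60,0,20],0]
    - [[-60,0,50],0]
    - [[-60,0,75],0]
    - [[-60,0,88],0]
    - [[-60,0,92],0]
    - [[-60,0,95],0]
    - [[-60,0,95],0]
    - [[-60,0,95],0]
  hand: 0

```text
clock: 15.85
eef_pos: [0.5375, -0.1207, 0.0984]
tool_rot: [-0.023, 1.0, -0.0, 0.001]
ft_force: [0.3, 0.6, 0.3]
grip_width: 0.0003
```

Emit:
jog_arm:
  moves:
    - [[0,0,2],0]
    - [[0,0,4],0]
    - [[0,0,4],0]

```text
clock: 16.15
eef_pos: [0.5375, -0.1207, 0.095]
tool_rot: [-0.023, 1.0, -0.0, 0.001]
ft_force: [-1.7, 1.3, 6.9]
grip_width: 0.0001
```

Emit:
jog_arm:
  moves:
    - [[0,0,2],0]
    - [[0,0,3],0]
    - [[0,0,3],0]

```text
clock: 16.45
eef_pos: [0.5375, -0.1208, 0.0947]
tool_rot: [-0.023, 1.0, -0.001, 0.002]
ft_force: [-8.2, 1.4, 22.9]
grip_width: -0.0006
```

Emit:
jog_arm:
  moves:
    - [[0,0,-20],0]
    - [[0,0,-60],0]
    - [[40,-30,-70],0]
    - [[60,-80,-70],0]
    - [[55,-117,-50],0]
    - [[55,-117,-30],0]
    - [[55,-117,5],0]
    - [[55,-117,25],0]
    - [[55,-117,25],0]
    - [[55,-117,25],0]

```text
clock: 17.45
eef_pos: [0.4874, -0.24, 0.0656]
tool_rot: [-0.023, 1.0, 0.0, -0.0]
ft_force: [0.5, -0.5, 0.7]
grip_width: 0.0001
```

Stiff at a height of 78 mm, so the cell is seated. The last row left the tool lower than intended (0.066), with nothing touched. I'll raise it to ball height and push the toggle.

Emit:
jog_arm:
  moves:
    - [[0,0,-30],0]
    - [[0,0,-50],0]
    - [[0,0,-50],0]
    - [[-15,0,-50],0]
    - [[-25,0,-50],0]
    - [[-35,0,-50],0]
    - [[-45,0,-50],0]
    - [[-55,0,-50],0]
    - [[-65,0,-50],0]
    - [[-74,0,-50],0]
    - [[-80,0,-50],0]
    - [[-83,0,-50],0]

```text
clock: 18.65
eef_pos: [0.5707, -0.2359, 0.1148]
tool_rot: [-0.024, 1.0, 0.0, -0.0]
ft_force: [-1.3, -0.1, -0.7]
grip_width: -0.0
```

Emit:
jog_arm:
  moves:
    - [[-2,0,0],0]
    - [[-4,0,0],0]
    - [[-4,0,0],0]

```text
clock: 18.95
eef_pos: [0.5722, -0.2359, 0.1148]
tool_rot: [-0.023, 1.0, 0.0, -0.002]
ft_force: [-5.4, -0.7, 0.2]
grip_width: 0.0002
```

Emit:
jog_arm:
  moves:
    - [[-2,0,0],0]
    - [[-4,0,0],0]
    - [[-4,0,0],0]

```text
clock: 19.25
eef_pos: [0.5725, -0.2358, 0.1147]
tool_rot: [-0.023, 1.0, 0.0, -0.006]
ft_force: [-15.0, -0.6, 6.3]
grip_width: -0.0001
```

Emit:
jog_arm:
  moves:
    - [[20,0,0],0]
    - [[60,0,-20],0]
    - [[100,0,-80],0]
    - [[130,0,-120],0]
    - [[170,0,-120],0]
    - [[200,0,-120],0]
    - [[200,0,-120],0]
    - [[200,0,-120],0]

```text
clock: 20.05
eef_pos: [0.3787, -0.2455, 0.2364]
tool_rot: [-0.023, 1.0, -0.001, 0.002]
ft_force: [-0.0, 0.3, -0.5]
grip_width: -0.0002
```

```bash
python3 - <<'E'
from pose import *
a=np.mean([imaging.camera("side").astype(float) for _ in range(4)],0); a=np.clip(a*1.2,0,255).astype(np.uint8)[:,:,::-1]
b=imaging.camera("top")
o=monitor.get_obs();print(o["clock"],o["eef_pos"],o["ft_force"])
f=5; im=cv2.resize(a[190:300,230:345],None,fx=f,fy=f,interpolation=3)
g=lambda P:(proj("side",w(P))-[230,190]+.5)*f-.5
for s,c in((-1,(0,255,255)),(1,(0,0,255))):
    q=g([-10+s*70*np.sin(.5),-115,50+70*np.cos(.5)])[0]; cv2.circle(im,tuple(int(v) for v in q),16,c,1)
h=np.int32((hull([5,57,0])[:,0]-[230,190]+.5)*f-.5); cv2.polylines(im,[h],True,(0,255,0),1)
cv2.imwrite("pics/10.png",im)
for th in("switch_tip","cell","mug","jar","small_cell"):
    for n in("side","top"): print(th,n,[(np.round(d["centre"],1).tolist(),round(d["confidence"],2)) for d in models.landmark_of(n,th)][:2])
E
```

```text
20.3 [ 0.3794 -0.245   0.2348] [-0.1789  0.1291 -0.4027]
switch_tip side [([318.5, 229.9], 0.55)]
switch_tip top [([342.6, 188.0], 0.38)]
cell side [([288.0, 225.3], 0.56)]
cell top [([149.3, 162.3], 0.84), ([309.8, 196.1], 0.66)]
mug side [([310.1, 339.9], 0.96)]
mug top [([392.3, 228.4], 0.75)]
jar side [([201.8, 150.8], 0.69)]
jar top []
small_cell side [([225.1, 170.4], 0.5)]
small_cell top [([204.8, 206.3], 0.56)]
```

View pics/10.png

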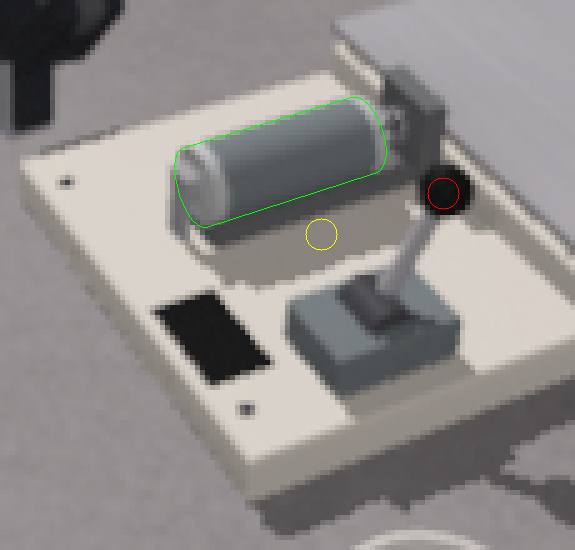

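The ball sits at the predicted "on" position, crop (443,193). The cell matches the seated outline, and the arm is clear.

```bash
python3 -c "
from workcell import bot;print(bot.job_done())"
```

```text
the job is handed in; nothing more can be done
None
```

The large cell is in the scale's cradle and the toggle switch is pushed fully over. I handed the job in at about 20.5 s with the gripper clear of everything.

- **Cell:** In the last picture it matches the outline of a properly seated cell, lying level. Pressing the stud end met firm resistance at about 78 mm, which is the seated height. The stud under the lip is too small to see directly, so that part rests on the outline and the press.
- **Switch:** Pushing further met a hard stop: the lever moved no more while the force rose to about 15 N. The ball is where it should be when on.
- **Bystanders:** I never reached for the small cell, mug, jar or purple look-alike. The networks found the small cell, mug and jar about where they started. The jar was missed in the last top view, though the side view found it. Network positions for the mug in the top view differed by several pixels between looks, while the side view agreed to within about 3.

**What went off plan:**
- While first being lowered, the cell's body rode on the lip with about 5 N and tipped stud-up in the grip. I used that tilt to roll it in.
- One move before the switch left the tool lower than I meant, but it touched nothing.

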